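# Snap the cover shut over the spare feed wheel

### The arm

A 6-joint arm with a two-finger parallel gripper is mounted at the origin on a cart in front of the work surface, level with it; the furniture and walls round the work are solid. World frame = base frame: x ahead of the robot, y to its left, z up, the work surface at z = 0. Lengths are in m, angles in rad, forces in N, time in s.
With the tool pointing down it reaches from about 0.3 to 0.75 m from the base axis. Payload 8.5 kg.
Tool frame: the origin (TCP) lies at the very end of the fingers, on their centre line; the grasp point (between the pads) lies bot.pinch_z behind it (bot.pinch_z is the distance from the TCP to the grasp point, in m); z points along the fingers, y is the line along which they close (so a half turn about z gives the same grasp; the last joint's range is limited). The gripper opens to 85 mm and grips with 20 to 120 N. Pads are 22 mm wide; open, the fingers measure 114 mm over their backs; the gripper's body (76 mm by 85 mm) begins 54 mm behind the grasp point. The pads swing forward as they close: fully open they stand 13 mm farther back than shut.
Start: joints at [-1.468, 0.381, 1.297, -0, 1.464, -0.215], TCP at [0.172, -0.522, 0.208] pointing down, gripper open.
Joint ranges: [-3.11, 3.11], [-0.89, 2.33], [0.22, 2.48], [-1.42, 4.56], [0.17, 2.85], [-2.88, 2.88]. Speed limits (rad/s): [2.39, 2.39, 3.14, 3.14, 3.14, 3.14].

### API

Orientations are given as a unit quaternion [w, x, y, z].
In Python, from station import bot, viewer, workorder gives the robot as it stands. The module is installed in compiled form; this text tells all that it offers.
- The arm moves only by the tool servo_tool, never from a script. Its argument "deltas" is a list of rows, each a list of 7 numbers: the opening in per cent of the stroke, from 0 (shut) to 100 (fully open), then the shift along the tool's x, y, z in mm, then the turn, a rotation vector about the tool's x, y, z in rad. A call has exactly 5 rows; each row is the pose to reach, as a shift and turn from the pose commanded when the call began, along the tool's axes at that moment; what a row does not reach only later rows make up. A row lasts 1/10 s, in which the tool goes at most 50 mm and 8.59 degrees, less where a joint would pass 70% of its speed; a pose out of reach is approached as far as the arm can. A call with a gripper value outside its range is refused whole. The fingers move at their own pace and stop on an object; the grip force is fixed at half the most. Time passes only in rows, so rows that repeat a pose let the fingers close, or fill a call up. It gives the time, the measured TCP pose, the force, the opening and the grip force at its end, in the units of the state.
- bot.read_state(): the state, without advancing time (a new reading comes with each control period).
- viewer.capture(name): name is "scene" or "side" or "wrist"; returns the picture (384x512x3 uint8, blue, green, red); there is no depth.
- viewer.camera_params(name): a dict with "fx", "fy", "cx", "cy" (pixels), "extrinsics" (4x4, takes a point from world to camera coordinates). Camera axes: x right, y down, z forward; pixel columns grow to the right and rows downward; lengths in m; the calibration is good to about 2 mm. A picture is of the moment at which its call begins: read the wrist's pose just before it. camera_params takes no time and is no camera call; for the wrist camera it gives the pose at the moment of the call.
- workorder.finish_job(): hands the job in; it is judged then, once.
The state is a dict: "t": time; "joint_positions": joint angles; "joint_velocities": joint speeds; "joint_torque": joint torques, N m; "ee_pos": TCP position; "ee_rot": TCP orientation; "ft_force": force on the tool from outside, world axes, zero at the start; "wrist_torque": the same for the moment, N m; "grip_width": finger opening in m; "grip_force": force on a finger pad.
Only numpy, scipy, OpenCV 4.12 (cv2) and the standard library are available. Lean on these libraries where they do the work, as an engineer would, in place of code of your own. Each camera call takes 0.05 s, during which the arm holds its last target. There are 200 camera calls.

### The job

Two wheel holders with clear, orange-framed hinged covers stand open on the table; a black spare feed wheel lies in one of them. Press down the cover of the holder with the wheel until its catch snaps and it stays shut by itself, and leave the empty holder's cover open, ready for the next wheel.

Things in the scene. Friction and masses are not known exactly. Their poses are not given: they have to be found in the camera images.
- holder_1: Fixed holder with the wheel in it: grey tray 76x72 mm, 36 high. Origin: centre of its underside, on the table; x points to the hinge side, y lies along the hinge, z up. Orange-framed clear cover, 4 thick, 72 wide: hinge axis at x=+40, z=40 mm, reaches 84.5 mm from there to -x; shut, its top is at z=42. Open, it slopes up from the hinge to its free edge, 56 mm out and 104 above the table.
- holder_2: The empty holder, otherwise the same as holder_1 in shape, size, axes and cover; either may stand to the left. On both, a spring catch block stands in front of the tray at x=-40 to -63 mm, up to 32 mm high.
- cover_1 (a joint): hinge angle (rad) of holder_1's cover: 0 shut and caught, 0.85 open as found. A light spring lifts it back open if let go before the catch at its free edge snaps (at about 0.06; takes about 4 N down at the free edge, more nearer the hinge). Once snapped it stays within 0.03 of 0; firm stop just below 0.
- cover_2 (a joint): hinge angle (rad) of holder_2's cover: 0 shut and caught, 0.85 open as found. A light spring lifts it back open if let go before the catch at its free edge snaps (at about 0.06; takes about 4 N down at the free edge, more nearer the hinge). Once snapped it stays within 0.03 of 0; firm stop just below 0.
- wheel_center (a point): centre of the black feed wheel, 45 mm across and 24 mm high, lying flat in the round white seat of holder_1 (holder_2 shows its bare white seat) with its top 31 mm above the table, below the shut cover; it need not be touched.
Things that resemble listed ones, but are neither listed nor needed, are in the scene too. What is shaped like the part that bears wheel_center but purple is not meant.

How it is judged:
By the outcome, as a careful person would: the job done as asked, in the order asked, and still so for the second after the job is handed in, with the robot touching nothing.
It also fails if it takes over 32 s, if anything falls off the work surface, if the arm or the gripper's body presses on something with over 40 N, if the wrist force passes 120 N, or if a joint passes its speed limit or range.

## Working session

There is one attempt and no reset: what is moved stays moved. The work goes in short steps, Python scripts to look and compute and a tool call to move; the robot and the scene stay as the last step left them, time stands still between calls to the robot, and variables do not carry over. Pictures are saved under pics/ and viewed, at most 10 in all, crops included, and the job is handed in when it is done.

Besides the shell and the picture viewer there is one more tool, called as a command line: name --pt "numbers of a row" for each row, then --argument value for the rest. servo_tool: Moves the arm, as the interface text tells. Its arguments: {"type":"object","properties":{"deltas":{"type":"array"}},"required":["deltas"]}

```bash
mkdir -p pics; python3 - <<'E'
from station import bot, viewer
import cv2, numpy as np
for n in ["scene","side"]:
    cv2.imwrite(f"pics/{n}0.png",cv2.resize(viewer.capture(n),(800,600)))
s=bot.read_state();print(s["t"],s["ee_pos"],s["ee_rot"],bot.pinch_z)
for n in ["scene","side"]: print(viewer.camera_params(n))
E
```

```text
0.1 [ 0.17181943 -0.52216482  0.20738294] [-6.36262839e-04  9.87400763e-01  1.58238199e-01  2.20372833e-05] 0.0187
{'fx': 456.1948035213179, 'fy': 456.1948035213179, 'cx': 249.15749125541237, 'cy': 199.03855690787125, 'extrinsics': array([[-0.6311925 , -0.77560944, -0.00510212,  0.28640563],
       [-0.56171936,  0.46164462, -0.68655343,  0.38363782],
       [ 0.53485268, -0.43048141, -0.72706146,  0.8717283 ],
       [ 0.        ,  0.        ,  0.        ,  1.        ]])}
{'fx': 364.7620490269107, 'fy': 364.7620490269107, 'cx': 252.2895694936211, 'cy': 188.74405425275137, 'extrinsics': array([[ 0.99947116,  0.0266071 ,  0.01869408, -0.56513662],
       [ 0.03016273, -0.54377369, -0.83868968,  0.00501328],
       [-0.01214975,  0.83881001, -0.54428867,  1.14672584],
       [ 0.        ,  0.        ,  0.        ,  1.        ]])}
```

View pics/scene0.png

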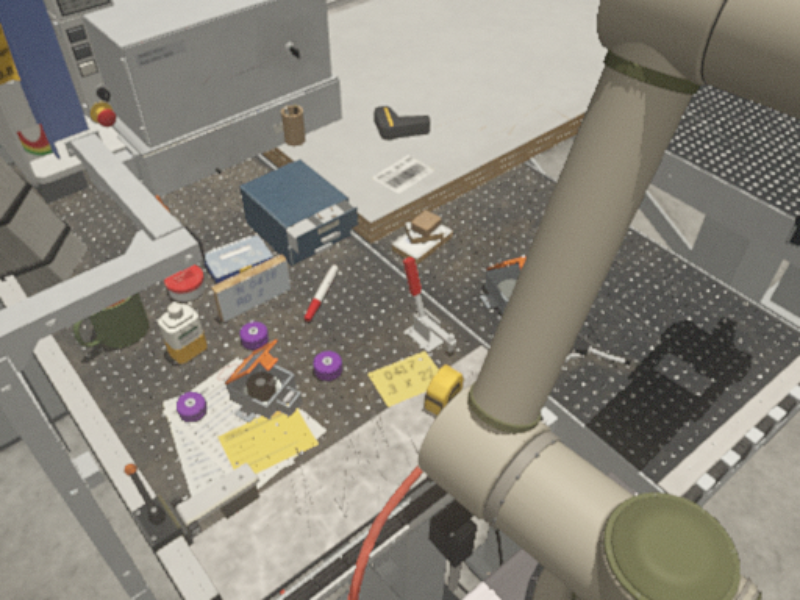

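View pics/side0.png

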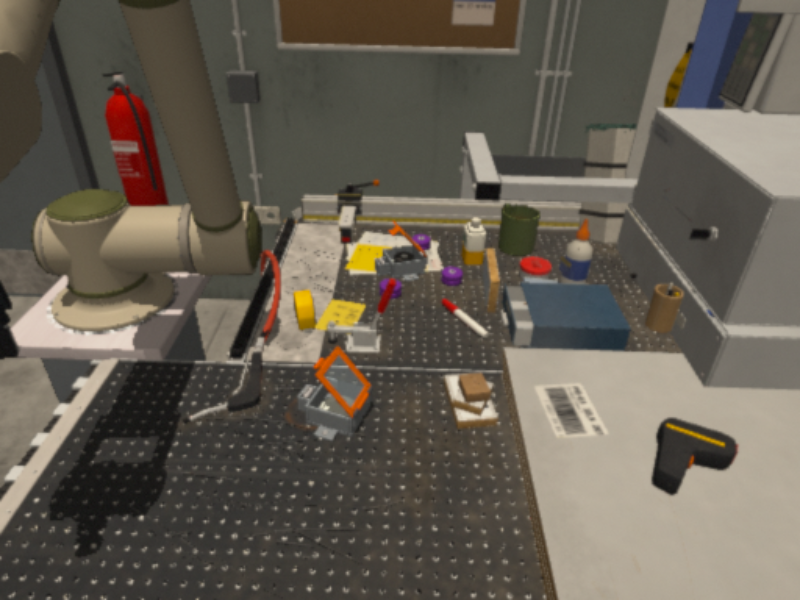

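Candidates: the holder at scene (262,388), which seems to hold a black wheel, and the holder at scene (508,285) / side (338,400), which looks empty. Three purple wheels, at (254,335), (327,365) and (192,405), are decoys. I choose the first holder and check it in a close crop.

```bash
python3 - <<'E'
from station import viewer
import cv2, numpy as np
a=viewer.capture("scene")[210:275,135:205]; b=viewer.capture("side")[140:185,230:285]
c=viewer.capture("side")[215:285,185:245]
f=lambda i,h:cv2.resize(i,None,fx=h/i.shape[0],fy=h/i.shape[0],interpolation=cv2.INTER_CUBIC)
A=f(a,520);print(A.shape)
B=np.vstack([f(b,205),np.zeros((5,251,3),np.uint8)]) if 0 else f(b,200)
C=f(c,290)
out=np.zeros((520,A.shape[1]+240,3),np.uint8);out[:,:A.shape[1]]=A
w=min(240,B.shape[1]);out[:200,A.shape[1]:A.shape[1]+w]=B[:,:w]
w=min(240,C.shape[1]);out[210:500,A.shape[1]:A.shape[1]+w]=C[:,:w]
cv2.imwrite("pics/crop1.png",out);print(out.shape)
E
```

```text
(520, 560, 3)
(520, 800, 3)
```

View pics/crop1.png

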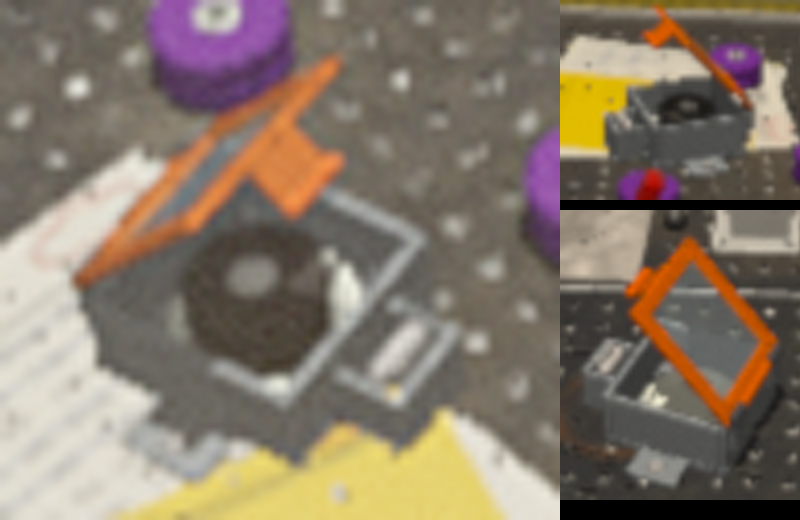

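The crop confirms it. The near holder, crop (255,290), holds the black wheel under an open cover. The other one, lower right, shows its bare white seat. The catch block top is at crop (400,350).

```bash
cat > h.py <<'E'
from station import bot, viewer
import numpy as np
from scipy.spatial.transform import Rotation as R
def ray(n,u,v,z,p=None):
    p=p or viewer.camera_params(n);E=p["extrinsics"];Rm,t=E[:3,:3],E[:3,3]
    c=-Rm.T@t;d=Rm.T@np.array([(u-p["cx"])/p["fx"],(v-p["cy"])/p["fy"],1]);return c+d*(z-c[2])/d[2]
def proj(n,X,p=None):
    p=p or viewer.camera_params(n);E=p["extrinsics"];q=E[:3,:3]@X+E[:3,3]
    return np.array([p["fx"]*q[0]/q[2]+p["cx"],p["fy"]*q[1]/q[2]+p["cy"]])
def tool():
    s=bot.read_state();q=s["ee_rot"];return np.array(s["ee_pos"]),R.from_quat([q[1],q[2],q[3],q[0]])
E
python3 - <<'E'
from h import *
c=lambda x,y:(135+x/8-.44,210+y/8-.44)
w=ray("scene",*c(257,290),.031);k=ray("scene",*c(400,350),.032)
print("wheel",w,"catch",k, "dist",np.linalg.norm(w-k))
k2=w-k;yaw=np.arctan2(k2[1],k2[0]);print("yaw",yaw)
for yw in (yaw,):
  Z=R.from_euler('z',yw).as_matrix()
  for n,X in dict(frontL=(-38,36,36),frontR=(-38,-36,36),backR=(38,-36,36),tipL=(-16,36,104),tipR=(-16,-36,104),hL=(40,36,40),hR=(40,-36,40)).items():
    P=Z@(np.array(X)/1e3)+[w[0],w[1],0];u=proj("scene",P);s=proj("side",P)
    print(n,P,(u-[135,210])*8, (s-[230,140])*200/45)
p,r=tool();print(p,r.as_matrix())
E
```

```text
wheel [0.57420207 0.15567227 0.031     ] catch [0.52788075 0.13527942 0.032     ] dist 0.05062146977359211
yaw 0.4147143699753234
frontL [0.52491785 0.17330932 0.036     ] [290.29012353 412.26190095] [53.97873189 84.00538691]
frontR [0.5539287  0.10741266 0.036     ] [424.50045821 236.61553669] [ 88.39100982 127.07144302]
backR [0.62348629 0.13803523 0.036     ] [214.45156046 148.37718942] [180.90850793 109.77345055]
tipL [0.54505294 0.18217375 0.104     ] [191.98712232 238.3809127 ] [81.25652866  0.49733501]
tipR [0.57406379 0.11627709 0.104     ] [335.7085201   62.89398556] [117.8231483   40.71667095]
hL [0.5963059  0.20473775 0.04      ] [ 66.76857539 305.79113431] [145.64509743  63.4068585 ]
hR [0.62531675 0.13884108 0.04      ] [207.1459746  137.74475194] [183.5398365  104.73031349]
[ 0.17183785 -0.52229965  0.20764801] [[ 9.49927171e-01  3.12471379e-01 -8.17253682e-05]
 [ 3.12471363e-01 -9.49926951e-01  6.59367291e-04]
 [ 1.28400277e-04 -6.51887742e-04 -9.99999779e-01]]
```

```bash
python3 - <<'E'
from h import *
import cv2
def P(n):
    p=viewer.camera_params(n);K=np.array([[p["fx"],0,p["cx"]],[0,p["fy"],p["cy"]],[0,0,1]]);return K@p["extrinsics"][:3]
for a,b in [((200,245),(497,190)),((75,140),(637,190)),((180,310),(475,222))]:
    X=cv2.triangulatePoints(P("scene"),P("side"),np.array(a)/1.5625,np.array(b)/1.5625)[:,0];print(X[:3]/X[3])
p,r=tool()
print((r.inv().apply(np.array([.574,.156,.14])-p)*1e3).round())
E
```

```text
[0.7547148  0.13174882 0.1871343 ]
[1.07010567 0.1791201  0.20851412]
[0.73326958 0.19450389 0.09427001]
[ 594. -519.   68.]
```

servo_tool --pt "0 30 -26 0 0 0 -0.02" --pt "0 65 -57 0 0 0 -0.04" --pt "0 100 -87 0 0 0 -0.06" --pt "0 135 -118 0 0 0 -0.08" --pt "0 170 -149 0 0 0 -0.1"

```text
t: 0.75
ee_pos: [0.2873, -0.3261, 0.2079]
ee_rot: [0.0, 0.978, 0.208, 0.0]
ft_force: [0.5, -1.4, -0.5]
grip_width: 0.0124
grip_force: 0.0
```

servo_tool --pt "0 36 -26 0 0 0 0" --pt "0 73 -52 0 0 0 0" --pt "0 110 -78 0 0 0 0" --pt "0 146 -103 0 0 0 0" --pt "0 183 -129 0 0 0 0"

```text
t: 1.25
ee_pos: [0.4023, -0.134, 0.2081]
ee_rot: [0.0, 0.978, 0.207, 0.0]
ft_force: [0.4, -1.0, 0.2]
grip_width: 0.0
grip_force: 0.0
```

servo_tool --pt "0 36 -26 0 0 0 0" --pt "0 73 -52 0 0 0 0" --pt "0 110 -78 10 0 0 0" --pt "0 146 -103 20 0 0 0" --pt "0 183 -129 30 0 0 0"

```text
t: 1.75
ee_pos: [0.5173, 0.0583, 0.1776]
ee_rot: [0.0, 0.978, 0.207, 0.0]
ft_force: [0.6, -0.3, 0.3]
grip_width: 0.0004
grip_force: 0.0
```

servo_tool --pt "0 35 -25 10 0 0 0" --pt "0 70 -50 20 0 0 0" --pt "0 92 -66 38 0 0 0" --pt "0 92 -66 38 0 0 0" --pt "0 92 -66 38 0 0 0"

```text
t: 2.25
ee_pos: [0.5737, 0.1543, 0.1395]
ee_rot: [0.0, 0.978, 0.208, -0.001]
ft_force: [0.2, -0.7, 0.0]
grip_width: 0.0001
grip_force: 0.0
```

```bash
python3 - <<'E'
from h import *
import cv2
p,r=tool();print(bot.read_state()["t"],p,r.as_matrix().round(3).tolist())
a=viewer.capture("scene")[150:290,90:280];b=viewer.capture("side")[90:190,215:350]
a=cv2.resize(a,(480,354));b=cv2.resize(b,(320,237))
o=np.zeros((354,800,3),np.uint8);o[:,:480]=a;o[:237,480:]=b;cv2.imwrite("pics/hover.png",o)
E
```

```text
2.25 [0.57367408 0.1542665  0.13949895] [[0.914, 0.407, -0.001], [0.407, -0.914, -0.0], [-0.001, -0.0, -1.0]]
```

View pics/hover.png

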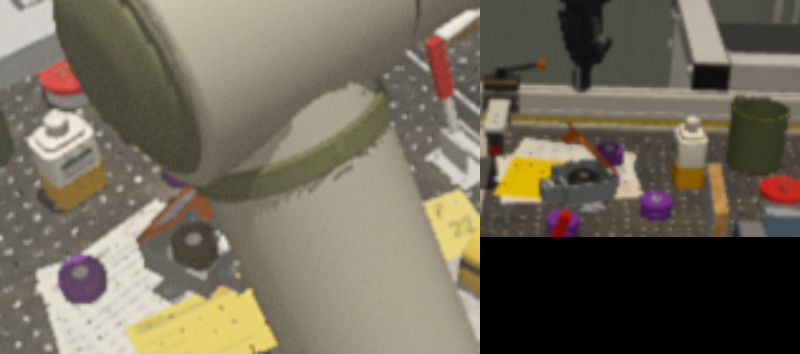

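The hover picture shows the shut fingertips, side part (583,88), above the open cover (575,130). The cover is undisturbed, so I press along its arc.

servo_tool --pt "0 0 0 15 0 0 0" --pt "0 0 0 30 0 0 0" --pt "0 0 0 38 0 0 0" --pt "0 -6 0 46 0 0 0" --pt "0 -12 0 54 0 0 0"

```text
t: 2.85
ee_pos: [0.5627, 0.1488, 0.0861]
ee_rot: [0.0, 0.978, 0.207, 0.0]
ft_force: [0.5, -0.0, -0.8]
grip_width: -0.0003
grip_force: 0.0
```

servo_tool --pt "0 -4 0 7 0 0 0" --pt "0 -8 0 14 0 0 0" --pt "0 -11 0 20 0 0 0" --pt "0 -14 0 27 0 0 0" --pt "0 -16 0 34 0 0 0"

```text
t: 3.35
ee_pos: [0.5482, 0.1428, 0.0515]
ee_rot: [0.0, 0.978, 0.207, 0.0]
ft_force: [0.0, -0.2, 0.2]
grip_width: 0.0001
grip_force: 0.3
```

```bash
python3 - <<'E'
from h import *
import cv2
b=viewer.capture("side")[110:190,215:300];w=viewer.capture("wrist")
o=np.hstack([cv2.resize(b,(400,376),interpolation=cv2.INTER_CUBIC),cv2.resize(w,(400,376))]);cv2.imwrite("pics/press.png",o)
E
```

```text
(no output)
```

View pics/press.png

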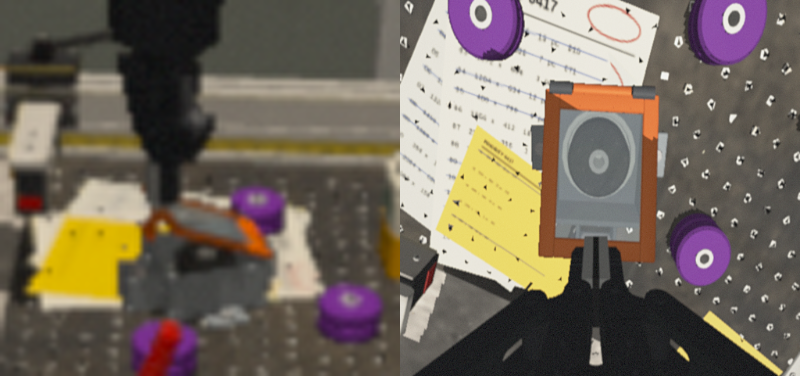

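The cover, wrist part (600,175), is nearly down with the fingertips (597,245) on its free-edge bar, well centred. I press on to the snap.

servo_tool --pt "0 -1 0 3 0 0 0" --pt "0 -2 0 6 0 0 0" --pt "0 -2 0 8 0 0 0" --pt "0 -2 0 10 0 0 0" --pt "0 -2 0 10 0 0 0"

```text
t: 3.95
ee_pos: [0.5465, 0.142, 0.0417]
ee_rot: [-0.0, 0.978, 0.207, -0.0]
ft_force: [-0.3, -0.2, 0.4]
grip_width: 0.0
grip_force: 0.2
```

servo_tool --pt "0 0 0 0.5 0 0 0" --pt "0 0 0 1 0 0 0" --pt "0 0 0 1.5 0 0 0" --pt "0 0 0 1.5 0 0 0" --pt "0 0 0 1.5 0 0 0"

```text
t: 4.45
ee_pos: [0.5465, 0.142, 0.0405]
ee_rot: [-0.0, 0.978, 0.207, 0.0]
ft_force: [-0.6, 0.4, -0.2]
grip_width: 0.0001
grip_force: 0.2
```

servo_tool --pt "0 0 0 0.5 0 0 0" --pt "0 0 0 1 0 0 0" --pt "0 0 0 1.5 0 0 0" --pt "0 0 0 1.5 0 0 0" --pt "0 0 0 1.5 0 0 0"

```text
t: 4.95
ee_pos: [0.5465, 0.142, 0.0389]
ee_rot: [-0.0, 0.978, 0.207, -0.0]
ft_force: [-0.2, -0.8, 0.3]
grip_width: 0.0002
grip_force: 0.2
```

```bash
python3 - <<'E'
from h import *
import cv2
b=viewer.capture("side")[110:190,215:300];w=viewer.capture("wrist")[60:300,120:390]
o=np.hstack([cv2.resize(b,(400,376),interpolation=cv2.INTER_CUBIC),cv2.resize(w,(400,376))]);cv2.imwrite("pics/press2.png",o)
E
```

```text
(no output)
```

View pics/press2.png

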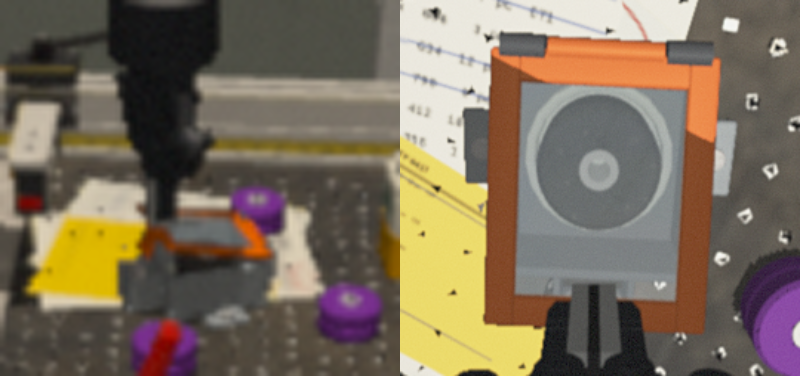

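The side part still shows a small gap at the free edge (150,245), and there is no force rise yet, so it hasn't snapped. I keep pressing in small steps.

servo_tool --pt "0 0 0 1 0 0 0" --pt "0 0 0 2 0 0 0" --pt "0 0 0 3 0 0 0" --pt "0 0 0 3 0 0 0" --pt "0 0 0 3 0 0 0"

```text
t: 5.55
ee_pos: [0.5465, 0.142, 0.0359]
ee_rot: [-0.0, 0.978, 0.207, -0.0]
ft_force: [0.0, 0.3, 1.0]
grip_width: 0.0
grip_force: 0.2
```

```bash
python3 - <<'E'
from h import *
import cv2
w=viewer.capture("wrist");b=viewer.capture("side")[140:185,230:285]
p=viewer.camera_params("wrist");t,r=tool();print(t,bot.read_state()["ft_force"])
np.save("wp.npy",p,allow_pickle=True)
print("TCP px crop",(proj("wrist",t,p)-[150,90])*3)
print("cam",-p["extrinsics"][:3,:3].T@p["extrinsics"][:3,3])
c=cv2.resize(w[90:290,150:350],(600,600),interpolation=cv2.INTER_CUBIC)
o=np.zeros((600,800,3),np.uint8);o[:,:600]=c;o[:164,600:]=cv2.resize(b,(200,164),interpolation=cv2.INTER_CUBIC)
cv2.imwrite("pics/w3.png",o)
E
```

```text
[0.54652499 0.1420262  0.03595608] [-0.47826725 -0.7250079   0.01691296]
TCP px crop [300.11920946 431.62762677]
cam [0.62222665 0.17537284 0.20388026]
```

View pics/w3.png

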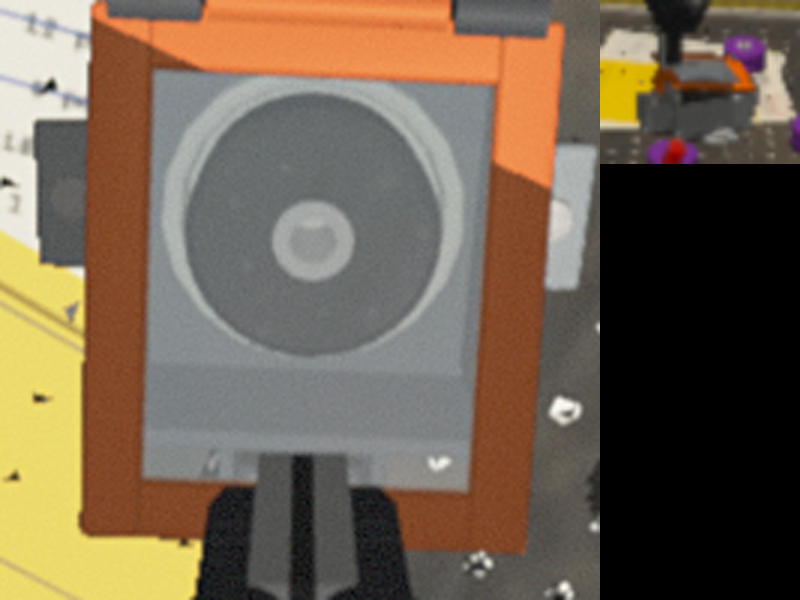

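```bash
python3 - <<'E'
from h import *
from scipy.optimize import least_squares
p=np.load("wp.npy",allow_pickle=True).item()
px=np.array([(82,530),(527,552),(313,228)])/3+[150,90]
# (r,side) for corners ; image left = ?
def pts(q,sgn=1):
    x,y,yw,th=q;Z=R.from_euler('z',yw).as_matrix();L=[]
    for s in (1,-1):
        L.append([.040-.0845*np.cos(th)+.002*np.sin(th),s*.036,.040+.0845*np.sin(th)+.002*np.cos(th)])
    L.append([0,0,.031])
    return [proj("wrist",Z@np.array(l)+[x,y,0],p) for l in L]
f=lambda q:(np.array(pts(q))-px).ravel()
s=least_squares(f,[.574,.156,.415,.1],x_scale=[.01,.01,.1,.1]);print(s.x,s.fun.round(1))
x,y,yw,_=s.x;Z=R.from_euler('z',yw).as_matrix()
t=np.array([0.5465,.142,.036]);print("TCP in holder",Z.T@(t-[x,y,0]))
for dx in (0,.011):
  for z in (.036,.042,.05,.06): print(dx,z,(proj("wrist",[t[0]+dx*.914,t[1]+dx*.407,z],p)-[150,90])*3)
E
```

```text
[0.58014149 0.15402704 0.3698088  0.23598851] [-1.6 -0.4  0.9 -1.4  0.8  2. ]
TCP in holder [-0.03571423  0.00094531  0.036     ]
0 0.036 [300.19541056 431.90362833]
0 0.042 [300.15688906 447.18197512]
0 0.05 [300.10157539 469.12040473]
0 0.06 [300.02519608 499.4138577 ]
0.011 0.036 [300.09856448 375.72022401]
0.011 0.042 [300.05615015 389.49488905]
0.011 0.05 [299.99515554 409.30377095]
0.011 0.06 [299.91075457 436.71420554]
```

The fit puts the cover at about 0.2 rad, and the visible fingertip sits about 20 mm above the reported TCP. The hover side view agrees (row 127 seen, 134 predicted). I continue down, guided by force.

servo_tool --pt "0 0 0 1.5 0 0 0" --pt "0 0 0 3 0 0 0" --pt "0 0 0 4.5 0 0 0" --pt "0 0 0 6 0 0 0" --pt "0 0 0 6 0 0 0"

```text
t: 6.15
ee_pos: [0.5464, 0.142, 0.0297]
ee_rot: [-0.0, 0.978, 0.207, -0.0]
ft_force: [0.2, 0.1, 0.8]
grip_width: -0.0002
grip_force: 0.2
```

servo_tool --pt "0 0 0 1 0 0 0" --pt "0 0 0 2 0 0 0" --pt "0 0 0 3 0 0 0" --pt "0 0 0 4 0 0 0" --pt "0 0 0 4 0 0 0"

```text
t: 6.65
ee_pos: [0.5464, 0.1419, 0.0265]
ee_rot: [0.0, 0.978, 0.207, 0.0]
ft_force: [-2.6, -0.6, 6.1]
grip_width: -0.0003
grip_force: 3.0
```

Force is rising at the catch, so I press a little more.

servo_tool --pt "0 0 0 0.5 0 0 0" --pt "0 0 0 1 0 0 0" --pt "0 0 0 1.5 0 0 0" --pt "0 0 0 2 0 0 0" --pt "0 0 0 2 0 0 0"

```text
t: 7.15
ee_pos: [0.5465, 0.142, 0.0238]
ee_rot: [-0.0, 0.978, 0.207, -0.0]
ft_force: [-1.7, -0.3, 2.0]
grip_width: -0.0001
grip_force: 1.2
```

```bash
python3 - <<'E'
from h import *
import cv2
w=viewer.capture("wrist");b=viewer.capture("side")[140:185,230:285]
c=cv2.resize(w[90:290,150:350],(450,450),interpolation=cv2.INTER_CUBIC)
o=np.zeros((450,800,3),np.uint8);o[:,:450]=c;o[:286,450:]=cv2.resize(b,(350,286),interpolation=cv2.INTER_CUBIC)
cv2.imwrite("pics/w4.png",o)
E
```

```text
(no output)
```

View pics/w4.png

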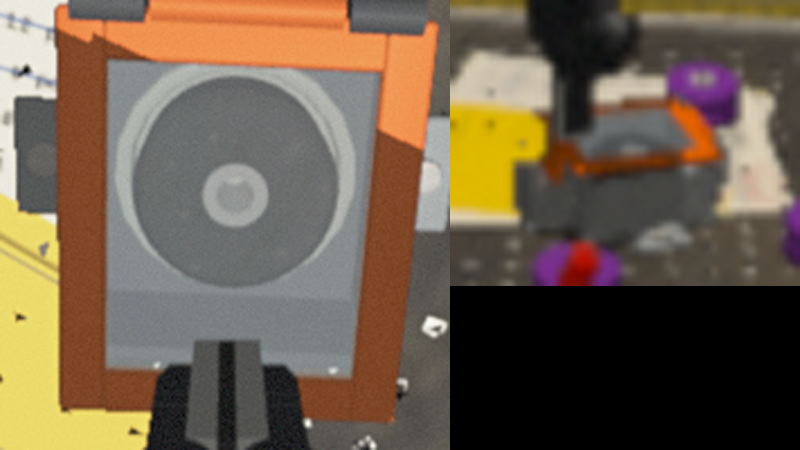

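The cover now lies on the tray rim, side part (620,160), and the force fell from 6 N to 2 N, which fits a snap. I give it a light press to the stop, then retreat straight up.

servo_tool --pt "0 0 0 0.5 0 0 0" --pt "0 0 0 1 0 0 0" --pt "0 0 0 1 0 0 0" --pt "0 0 0 1 0 0 0" --pt "0 0 0 1 0 0 0"

```text
t: 7.75
ee_pos: [0.5466, 0.142, 0.0228]
ee_rot: [-0.0, 0.978, 0.207, 0.0]
ft_force: [-0.3, -0.8, -0.2]
grip_width: 0.0
grip_force: 0.0
```

servo_tool --pt "0 0 0 -10 0 0 0" --pt "0 0 0 -30 0 0 0" --pt "0 0 0 -60 0 0 0" --pt "0 0 0 -95 0 0 0" --pt "0 0 0 -130 0 0 0"

```text
t: 8.25
ee_pos: [0.5463, 0.142, 0.155]
ee_rot: [-0.0, 0.978, 0.207, 0.0]
ft_force: [0.6, -0.1, 0.1]
grip_width: 0.0003
grip_force: 0.0
```

servo_tool --pt "0 -35 25 -10 0 0 0" --pt "0 -70 50 -20 0 0 0" --pt "0 -110 80 -30 0 0 0" --pt "0 -110 80 -30 0 0 0" --pt "0 -110 80 -30 0 0 0"

```text
t: 8.75
ee_pos: [0.4785, 0.0236, 0.1839]
ee_rot: [0.0, 0.978, 0.206, 0.001]
ft_force: [-0.2, 0.1, -0.2]
grip_width: -0.0001
grip_force: 0.0
```

```bash
python3 - <<'E'
from h import *
import cv2
a=viewer.capture("side")[130:290,180:300];w=viewer.capture("wrist")
o=np.zeros((375,800,3),np.uint8);o[:,:281]=cv2.resize(a,(281,375),interpolation=cv2.INTER_CUBIC);o[:,290:790]=cv2.resize(w,(500,375))
cv2.imwrite("pics/end.png",o)
E
```

```text
(no output)
```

View pics/end.png

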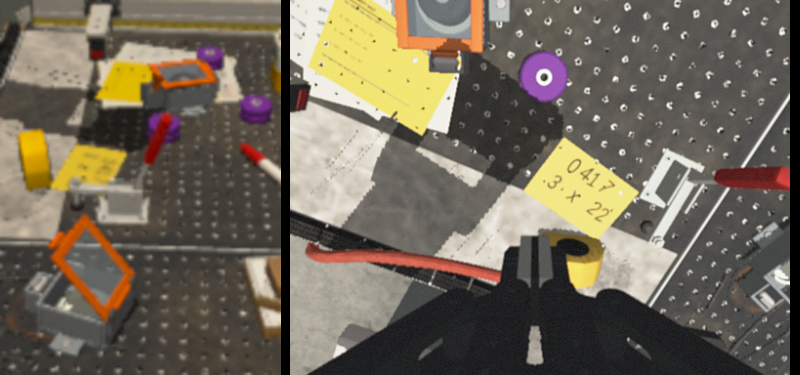

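With the arm clear, the wheel holder's cover stays shut, side part (183,73). The empty holder's cover is still open (92,265).

```bash
python3 -c "
from station import workorder
print(workorder.finish_job())"
```

```text
the job is handed in; nothing more can be done
None
```

The wheel holder's cover is pressed down, snapped and staying shut by itself, the empty holder's cover is still open, and I handed the job in at about 9 s on the robot's clock.

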